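# Line up the reagent containers by height on the bottle rail

### The job

Put the three bottles and the white-lidded specimen cup on the bottle rail in order of height, one standing upright on the middle of each round pad, with the tallest next to the end post and the shortest at the far end. Set each one down gently rather than letting it fall, and do not knock any of them over.

Things in the scene. Friction and masses are not known exactly. Their poses are not given: they have to be found in the camera images.
- large_bottle: White plastic bottle with a green-and-white label and a blue screw cap, the tallest container: 125 mm high, body 55 mm across up to 88 mm, then a narrow neck and a tight cap 31 mm across that can serve as grip, about 160 g. Loose, stands upright, free to be turned any way round. Origin: centre of its underside; z up along its axis.
- medium_bottle: Brown bottle with a black screw cap, second tallest: 95 mm high, body 48 mm across up to 66 mm, then a narrow neck and a tight cap 27 mm across that can serve as grip, about 120 g. Loose, stands upright, free to be turned any way round. Origin: centre of its underside; z up along its axis.
- small_bottle: Small brown bottle with a white screw cap, third tallest: 75 mm high, body 36 mm across up to 52 mm, then a narrow neck and a tight cap 20 mm across that can serve as grip, about 60 g. Loose, stands upright, free to be turned any way round. Origin: centre of its underside; z up along its axis.
- specimen_cup: Clear specimen cup with a broad white screw lid, the shortest: 59 mm high, up to 53 mm across, about 60 g. Loose, stands upright, free to be turned any way round. Origin: centre of its underside; z up along its axis.
- bay_1: Fixed flat round grey pad, 64 mm across, white ring near its edge; end pad of the row, beside bay 2. Four alike in a straight row, 85 mm between centres, on the low fixed rail (aluminium plate 400 mm along the row, 76 mm across, top at z = 8 mm). Origin: centre of the pad's top face (z = 10 mm), where a container stands; y runs along the row, from bay 4 to bay 1.
- bay_2: Fixed flat round grey pad, 64 mm across, white ring near its edge; between bays 1 and 3. Four alike in a straight row, 85 mm between centres, on the low fixed rail (aluminium plate 400 mm along the row, 76 mm across, top at z = 8 mm). Origin: centre of the pad's top face (z = 10 mm), where a container stands; y runs along the row, from bay 4 to bay 1.
- bay_3: Fixed flat round grey pad, 64 mm across, white ring near its edge; between bays 2 and 4. Four alike in a straight row, 85 mm between centres, on the low fixed rail (aluminium plate 400 mm along the row, 76 mm across, top at z = 8 mm). Origin: centre of the pad's top face (z = 10 mm), where a container stands; y runs along the row, from bay 4 to bay 1.
- bay_4: Fixed flat round grey pad, 64 mm across, white ring near its edge; other end pad, beside bay 3. Four alike in a straight row, 85 mm between centres, on the low fixed rail (aluminium plate 400 mm along the row, 76 mm across, top at z = 8 mm). Origin: centre of the pad's top face (z = 10 mm), where a container stands; y runs along the row, from bay 4 to bay 1.
- head_post: Upright black post with a round head 20 mm across, on a grey block (60 mm across the row, 20 mm along it, 12 mm high) fixed on one end of the rail, 60 mm outside the nearest pad's centre, beside bay 1 or bay 4. The rail's other end has the same block without a post. Origin: centre of the block's underside (z = 8 mm); the post's top is 68 mm above it.
Mind the look-alikes: they are no part of the job. Leave any orange or pink look-alike of the specimen_cup alone.

How it is judged (in metres and radians):
At the end, for the whole second after the job is handed in: Counted from the end with the post, the four pads carry the large bottle, the medium bottle, the small bottle and the specimen cup: each released, at rest, upright within 0.1 rad, standing on its pad, with its axis within 12 mm of the pad's centre (((horizontal distance between head_post and bay_1 below 0.1 m and horizontal distance between large_bottle and bay_1 below 0.012 m and horizontal distance between medium_bottle and bay_2 below 0.012 m and horizontal distance between small_bottle and bay_3 below 0.012 m and horizontal distance between specimen_cup and bay_4 below 0.012 m) or (horizontal distance between head_post and bay_4 below 0.1 m and horizontal distance between large_bottle and bay_4 below 0.012 m and horizontal distance between medium_bottle and bay_3 below 0.012 m and horizontal distance between small_bottle and bay_2 below 0.012 m and horizontal distance between specimen_cup and bay_1 below 0.012 m)) and height (world z) of large_bottle between 0.006 and 0.015 m and angle between each of large_bottle, medium_bottle, small_bottle, specimen_cup's own z axis and vertical below 0.1 rad and linear speed of each of large_bottle, medium_bottle, small_bottle, specimen_cup below 0.02 m/s and height (world z) of medium_bottle between 0.006 and 0.015 m and height (world z) of small_bottle between 0.006 and 0.015 m and height (world z) of specimen_cup between 0.006 and 0.015 m); the robot touches nothing.
It fails at once if a container is knocked over (tilted more than 0.7 rad) (angle between any of large_bottle, medium_bottle, small_bottle, specimen_cup's own z axis and vertical above 0.7 rad).
It fails at once if a container is let fall (moves faster than 0.7 m/s while the fingers are not touching it, about a 25 mm drop) ((linear speed of large_bottle above 0.7 m/s and contact force between the fingers and large_bottle below 0.05 N) or (linear speed of medium_bottle above 0.7 m/s and contact force between the fingers and medium_bottle below 0.05 N) or (linear speed of small_bottle above 0.7 m/s and contact force between the fingers and small_bottle below 0.05 N) or (linear speed of specimen_cup above 0.7 m/s and contact force between the fingers and specimen_cup below 0.05 N)).
It also fails if it takes over 128 s, if anything falls off the work surface, if the arm or the gripper's body presses on something with over 40 N, if the wrist force passes 120 N, or if a joint passes its speed limit or range.

### The arm

A 7-joint arm with a two-finger parallel gripper is mounted at the origin on a cart in front of the work surface, level with it; the furniture and walls round the work are solid. World frame = base frame: x ahead of the robot, y to its left, z up, the work surface at z = 0. Lengths are in m, angles in degrees, forces in N, time in s.
With the tool pointing down it reaches from about 0.425 to 1.025 m from the base axis. Payload 3.6 kg.
Tool frame: the origin (TCP) lies midway between the tips of the shut fingers; the grasp point (between the pads) lies 19 mm behind it; z points along the fingers, y is the line along which they close (so a half turn about z gives the same grasp; the last joint's range is limited). The gripper opens to 85 mm and grips with 20 to 120 N. Pads are 22 mm wide; open, the fingers measure 114 mm over their backs; the gripper's body (76 mm by 85 mm) begins 54 mm behind the grasp point. The pads swing forward as they close: fully open they stand 13 mm farther back than shut.
Start: joints at [-78.237, 33.873, 2.773, 92.16, -1.908, 54.013, -1.931], TCP at [0.213, 0.693, 0.195] pointing down, gripper open.
Joint ranges: [-153.93, 153.93], [-27.13, 128.08], [-72.61, 78.16], [10.71, 143.7], [-87.88, 267.88], [4.46, 118.87], [-176.78, 176.78]. Speed limits (degrees/s): [147.25, 147.25, 180, 180, 180, 180, 180].

### API

Orientations are given as a 3x3 rotation matrix whose columns are the frame's x, y, z axes.
In Python, from rig import env gives the robot as it stands.
- The arm moves only by the tool step_arm, never from a script. Its arguments are lists of equal length, an entry for each row: "gripper": the closure, from 0 (fully open) to 1 (shut); "xyz": the shift along the tool's x, y, z in units of 1 m (1.0 is 1 m), a list of three; "turn": the turn, a rotation vector about the tool's x, y, z in units of pi/2 rad (1.0 is pi/2 rad), a list of three. In form: {"gripper": [gripper, ...], "xyz": [[dx, dy, dz], ...], "turn": [[wx, wy, wz], ...]}. A call has 1 to 12 rows; each row is the pose to reach, as a shift and turn from the pose commanded when the call began, along the tool's axes at that moment; what a row does not reach only later rows make up. A row lasts 1/10 s, in which the tool goes at most 50 mm and 8.59 degrees, less where a joint would pass 70% of its speed; a pose out of reach is approached as far as the arm can. A call with a number of a shift or a turn outside -1 to 1 is refused whole. A call with a gripper value outside its range is refused whole. The fingers move at their own pace and stop on an object; the grip force is fixed at half the most. Time passes only in rows, so rows that repeat a pose let the fingers close. It gives the time, the measured TCP pose, the force, the opening and the grip force at its end, in the units of the state.
- env.state(): the state, without advancing time (a new reading comes with each control period).
- env.capture(name): name is "scene" or "side" or "wrist"; returns (picture, depth): 480x640x3 uint8, red, green, blue; 480x640 float32, m along the optical axis (not along the pixel's ray), 0 where there is no reading.
- env.calibration(name): a dict with "fov_y" (degrees; the focal length in pixels is half the picture's height over the tangent of half this angle, whatever the lens; pixels are square), "cx", "cy" (the principal point, pixels), "R" (3x3) and "t" (3): a world point X has camera coordinates R X + t; the wrist camera has in their place "hand_eye" (4x4, takes a point from camera to tool coordinates, whose origin is the TCP and whose axes are the flange's). Camera axes: x right, y down, z forward; pixel columns grow to the right and rows downward; lengths in m; the calibration is good to about 2 mm. The wrist camera is an equidistant fisheye: a pixel r from the principal point sees the ray r / f radians off the axis. A picture is of the moment at which its call begins: read the wrist's pose just before it. calibration takes no time and is no camera call.
- env.finish_job(): hands the job in; it is judged then, once.
Trained networks look in the newest picture that a camera, given by its name, has taken for a name from the list of things; names that differ only in an ending like _2 or _b are one class to them, and where a whole thing is asked for, a point or a joint stands for the part that bears it (a point fixed in the world has none). Each returns a list of dicts, best first, with "p" (0 to 1); they miss things now and then, are a little off and sometimes report something else, mostly with a low value. They report only what shows in the picture. A call takes as long as a camera call. They do not tell look-alikes from the thing itself.
- env.spot_in(camera, label): "xy" ([column, row] in pixels, amid what is visible of it).
- env.trace(camera, label): "mask" (480x640 bool, what is visible of it) and "xy" ([column, row] in pixels, amid what is visible of it).
The state is a dict: "time": time; "qpos": joint angles; "qd": joint speeds; "joint_torque": joint torques, N m; "ee_pos": TCP position; "orientation": TCP orientation; "wrist_force": force on the tool from outside, world axes, zero at the start; "wrist_torque": the same for the moment, N m; "opening": finger opening in m; "grasp_force": force on a finger pad.
Only numpy, scipy, OpenCV 4.12 (cv2) and the standard library are available. Lean on these libraries where they do the work, as an engineer would, in place of code of your own. Each camera call takes 0.05 s, during which the arm holds its last target. There are 200 camera calls.

## Working session

There is one attempt and no reset: what is moved stays moved. The work goes in short steps, Python scripts to look and compute and a tool call to move; the robot and the scene stay as the last step left them, time stands still between calls to the robot, and variables do not carry over. Pictures are saved under pics/ and viewed, at most 14 in all, crops included, and the job is handed in when it is done.

Besides the shell and the picture viewer there is one more tool, called after "Emit:" by a JSON object that holds its "fn" and its "kwargs", one argument or row to a line. step_arm: Moves the arm, as the interface text tells. Shifts and turns lie within -1 to 1; 1 stands for 1 m of shift or pi/2 rad of turn. Its arguments: {"type":"object","properties":{"gripper":{"type":"array"},"xyz":{"type":"array"},"turn":{"type":"array"}},"required":["gripper","xyz","turn"]}

```bash
mkdir -p pics; ls; python3 - <<'E'
from rig import env
import cv2,numpy as np
s=env.state();print(s)
ims=[]
for c in("scene","side"):
    im,d=env.capture(c);np.savez(f'/tmp/{c}.npz',im=im,d=d);cv2.imwrite(f'pics/{c}0.png',im[:,:,::-1])
    k=env.calibration(c);print(c,k)
print(env.calibration("wrist"))
E
```

```text
pics
{'time': 0.0, 'qpos': array([-78.23644668,  33.92734216,   2.76769361,  92.23848271,
        -1.9073303 ,  54.01280857,  -1.92977082]), 'qd': array([ 0.03109015, -0.02044398,  0.00142525,  0.0973171 ,  0.04148061,
        0.14196664, -0.00351953]), 'joint_torque': array([-4.82656178e-04, -5.48706079e+01,  1.54635608e+00, -1.98118418e+01,
        9.39909951e-03,  8.81263870e-03, -5.86395700e-06]), 'ee_pos': array([0.21316013, 0.69197602, 0.19360732]), 'orientation': array([[-9.55716238e-01,  2.94289276e-01, -5.42783011e-04],
       [ 2.94289742e-01,  9.55713604e-01, -2.24847207e-03],
       [-1.42956110e-04, -2.30863674e-03, -9.99997325e-01]]), 'wrist_force': array([ 0.27019396,  0.29163829, -0.13035441]), 'wrist_torque': array([ 0.01712508, -0.02230626,  0.01008255]), 'grasp_force': 0.0, 'opening': 0.085360157578177}
scene {'fov_y': 55.242006084946894, 'cx': 318.02821431153103, 'cy': 243.0582266635125, 'R': array([[ 0.85756188, -0.51421573,  0.01303111],
       [-0.37516476, -0.64259554, -0.66807363],
       [ 0.3519077 ,  0.56802567, -0.74398106]]), 't': array([-0.38379013,  0.25241081,  0.87099269])}
side {'fov_y': 49.277755008579696, 'cx': 317.8918861733369, 'cy': 243.58252223141952, 'R': array([[ 0.88955087, -0.45639589, -0.02005075],
       [-0.21333148, -0.37618753, -0.90164994],
       [ 0.40396649,  0.80634095, -0.43200156]]), 't': array([-0.43875163,  0.16884683,  0.99521949])}
{'fov_y': 65.70646984690485, 'cx': 315.2548691288596, 'cy': 237.84670397563295, 'hand_eye': array([[-1.91902360e-03, -9.52146231e-01, -3.05636830e-01,
         7.87429018e-02],
       [ 9.99998151e-01, -1.78936295e-03, -7.04381289e-04,
        -3.23329498e-04],
       [ 1.23778769e-04, -3.05637617e-01,  9.52147904e-01,
        -1.79998681e-01],
       [ 0.00000000e+00,  0.00000000e+00,  0.00000000e+00,
         1.00000000e+00]])}
```

View pics/scene0.png

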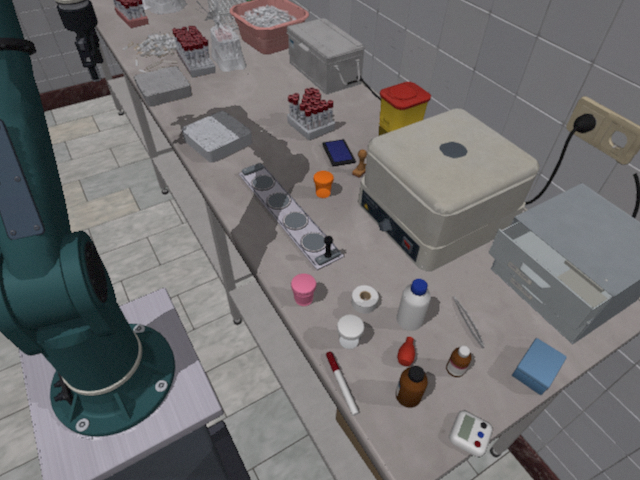

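View pics/side0.png

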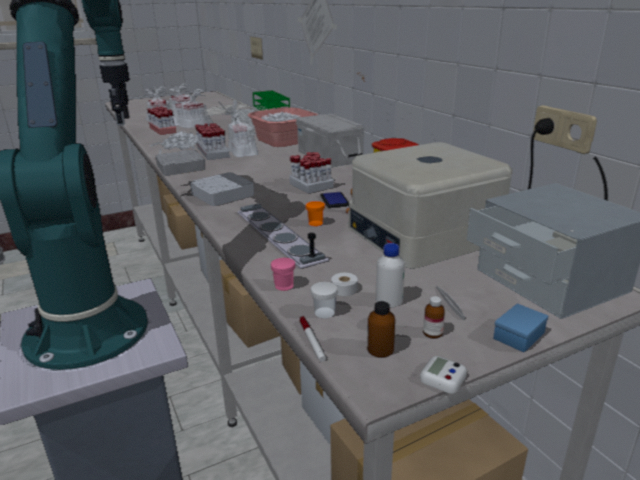

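```bash
cat > h.py <<'E'
from rig import env
import numpy as np,cv2
def cloud(c,im_d=None):
    k=env.calibration(c);im,d=im_d if im_d is not None else env.capture(c)
    f=240/np.tan(np.radians(k['fov_y']/2));v,u=np.mgrid[:480,:640]
    P=np.stack([(u-k['cx'])/f*d,(v-k['cy'])/f*d,d],-1)
    return im,d,(P-k['t'])@k['R']
E
python3 - <<'E'
from h import *
for c in("scene","side"):
    im,d,W=cloud(c)
    for n in("large_bottle","medium_bottle","small_bottle","specimen_cup","bay_1","head_post"):
        for r in env.trace(c,n)[:5]:
            if r['p']<.2: continue
            m=r['mask']&(d>0);P=W[m]
            if len(P)<5: continue
            zt=np.percentile(P[:,2],98);T=P[P[:,2]>zt-.006]
            print(c,n,round(r['p'],2),np.round(r['xy']),m.sum(),'mean',np.median(P,0).round(3),'zt',zt.round(3),'topmid',((T.max(0)+T.min(0))/2)[:2].round(3),'ext',np.ptp(T,axis=0)[:2].round(3),'col',np.median(im[m],0))
E
```

```text
scene large_bottle 0.64 [416. 303.] 1193 mean [ 0.547 -0.197  0.083] zt 0.124 topmid [ 0.559 -0.186] ext [0.027 0.029] col [131. 130. 130.]
scene medium_bottle 0.76 [412. 389.] 1037 mean [ 0.444 -0.322  0.068] zt 0.095 topmid [ 0.454 -0.315] ext [0.025 0.025] col [61. 37. 21.]
scene small_bottle 0.7 [460. 363.] 586 mean [ 0.557 -0.324  0.051] zt 0.075 topmid [ 0.566 -0.318] ext [0.019 0.019] col [93.  74.  71.5]
scene specimen_cup 0.72 [350. 329.] 689 mean [ 0.418 -0.169  0.056] zt 0.06 topmid [ 0.423 -0.162] ext [0.051 0.051] col [180. 179. 180.]
scene specimen_cup 0.64 [322. 185.] 388 mean [0.601 0.231 0.052] zt 0.06 topmid [0.606 0.24 ] ext [0.048 0.047] col [187.  92.  24.]
scene specimen_cup 0.6 [302. 289.] 620 mean [ 0.391 -0.036  0.056] zt 0.06 topmid [ 0.395 -0.028] ext [0.049 0.051] col [187. 103. 131.]
scene bay_1 0.87 [312. 242.] 453 mean [0.492 0.098 0.009] zt 0.05 topmid [0.49  0.041] ext [0.005 0.008] col [ 96. 101. 106.]
scene bay_1 0.86 [298. 221.] 349 mean [0.491 0.183 0.009] zt 0.012 topmid [0.492 0.184] ext [0.06  0.063] col [ 96. 100. 106.]
scene bay_1 0.73 [260. 
[... 1353 characters left out ...]
5 0.012] zt 0.014 topmid [0.492 0.188] ext [0.056 0.065] col [80. 87. 95.]
side bay_1 0.61 [271. 226.] 181 mean [0.49  0.267 0.012] zt 0.015 topmid [0.489 0.269] ext [0.061 0.061] col [49. 53. 57.]
side bay_1 0.5 [301. 252.] 223 mean [0.492 0.101 0.012] zt 0.015 topmid [0.493 0.1  ] ext [0.057 0.068] col [80. 87. 95.]
side bay_1 0.43 [258. 214.] 149 mean [0.485 0.351 0.012] zt 0.015 topmid [0.486 0.357] ext [0.059 0.069] col [49. 53. 57.]
side bay_1 0.35 [322. 300.] 783 mean [ 0.418 -0.175  0.05 ] zt 0.062 topmid [ 0.424 -0.162] ext [0.051 0.052] col [140. 144. 148.]
side head_post 0.64 [310. 256.] 237 mean [0.495 0.035 0.022] zt 0.077 topmid [0.497 0.034] ext [0.012 0.014] col [52. 57. 62.]
```

The rail runs along y at x≈0.49, with the post at the y≈0.04 end. So the order is large at y≈0.099, medium 0.184, small 0.269 and cup 0.354. The white-lidded cup is at (350,329); the pink (302,289) and orange (322,185) ones are decoys.

```bash
python3 - <<'E'
from h import *
from scipy.spatial.transform import Rotation as R
s=env.state();R0=s['orientation'];Rt=np.array([[0,1,0],[1,0,0],[0,0,-1.]])
print(R0.T@(np.array([.558,-.186,.25])-s['ee_pos']), R.from_matrix(R0.T@Rt).as_rotvec()/(np.pi/2))
# surrounding heights near pick objects
im,d,W=cloud("scene")
P=W[d>0]
for n,c in dict(L=(.559,-.186),M=(.454,-.315),S=(.566,-.318),C=(.423,-.162)).items():
    q=P-np.r_[c,0];r=np.hypot(q[:,0],q[:,1])
    for a in range(-180,180,30):
        m=(r>.034)&(r<.085)&(abs((np.degrees(np.arctan2(q[:,1],q[:,0]))-a+180)%360-180)<15)
        if m.sum()>5 and np.percentile(q[m,2],97)>.015: print(n,a,np.percentile(q[m,2],97).round(3))
# pads / rail fit
for c in("scene","side"):
    im,d,W=cloud(c)
    m=(W[...,2]>.006)&(W[...,2]<.020)&(abs(W[...,0]-.49)<.06)&(W[...,1]>.02)&(W[...,1]<.43)
    xy=W[m][:,:2].astype(np.float32);print(c,cv2.minAreaRect(xy))
E
```

```text
[-0.58799125 -0.73855708 -0.05520199] [ 4.99255807e-05 -2.21523501e-05  8.09832091e-01]
L -150 0.028
L -120 0.031
L 120 0.026
M 60 0.032
S 150 0.025
C 30 0.025
C 60 0.023
scene ((0.4903218746185303, 0.22577863931655884), (0.07680735737085342, 0.3999999761581421), 1.9396847486495972)
side ((0.49053966999053955, 0.22664104402065277), (0.07883352041244507, 0.40260231494903564), 2.083538770675659)
```

Emit:
{"fn": "step_arm", "kwargs": {
  "gripper": [0, 0, 0, 0, 0, 0, 0, 0, 0, 0, 0, 0],
  "xyz": [
    [-0.588, -0.7386, -0.0552],
    [-0.588, -0.7386, -0.0552],
    [-0.588, -0.7386, -0.0552],
    [-0.588, -0.7386, -0.0552],
    [-0.588, -0.7386, -0.0552],
    [-0.588, -0.7386, -0.0552],
    [-0.588, -0.7386, -0.0552],
    [-0.588, -0.7386, -0.0552],
    [-0.588, -0.7386, -0.0552],
    [-0.588, -0.7386, -0.0552],
    [-0.588, -0.7386, -0.0552],
    [-0.588, -0.7386, -0.0552]
  ],
  "turn": [
    [0, 0, 0.8098],
    [0, 0, 0.8098],
    [0, 0, 0.8098],
    [0, 0, 0.8098],
    [0, 0, 0.8098],
    [0, 0, 0.8098],
    [0, 0, 0.8098],
    [0, 0, 0.8098],
    [0, 0, 0.8098],
    [0, 0, 0.8098],
    [0, 0, 0.8098],
    [0, 0, 0.8098]
  ]
}}

```text
time: 2.15
ee_pos: [0.4326, 0.1336, 0.2304]
orientation: [[-0.001, 1.0, 0.001], [1.0, 0.001, 0.001], [0.001, 0.001, -1.0]]
wrist_force: [1.2, 1.3, 0.9]
opening: 0.0854
grasp_force: 0.0
```

```bash
cat >> h.py <<'E'
from scipy.spatial.transform import Rotation as Ro
Rt=np.array([[0,1,0],[1,0,0],[0,0,-1.]])
def to(t):
    s=env.state();R0=s['orientation']
    print('t',round(s['time'],1),'pos',s['ee_pos'].round(4),'open',round(s['opening'],4),'F',s['wrist_force'].round(1))
    print('shift',(R0.T@(np.array(t)-s['ee_pos'])).round(4),'turn',(Ro.from_matrix(R0.T@Rt).as_rotvec()/(np.pi/2)).round(4))
E
python3 -c "
from h import *
to([.558,-.186,.25])"
```

```text
t 2.1 pos [0.4326 0.1336 0.2304] open 0.0854 F [1.2 1.3 0.9]
shift [-0.3196  0.1252 -0.0197] turn [ 0.0007 -0.0006  0.0004]
```

Emit:
{"fn": "step_arm", "kwargs": {
  "gripper": [0, 0, 0, 0, 0, 0, 0, 0, 0],
  "xyz": [
    [-0.32, 0.125, -0.02],
    [-0.32, 0.125, -0.02],
    [-0.32, 0.125, -0.02],
    [-0.32, 0.125, -0.02],
    [-0.32, 0.125, -0.02],
    [-0.32, 0.125, -0.02],
    [-0.32, 0.125, -0.02],
    [-0.32, 0.125, -0.02],
    [-0.32, 0.125, -0.02]
  ],
  "turn": [
    [0, 0, 0],
    [0, 0, 0],
    [0, 0, 0],
    [0, 0, 0],
    [0, 0, 0],
    [0, 0, 0],
    [0, 0, 0],
    [0, 0, 0],
    [0, 0, 0]
  ]
}}

```text
time: 3.05
ee_pos: [0.5569, -0.186, 0.2499]
orientation: [[0.003, 1.0, -0.0], [1.0, -0.003, -0.0], [-0.0, -0.0, -1.0]]
wrist_force: [0.0, 0.1, 0.2]
opening: 0.0853
grasp_force: 0.0
```

```bash
cat >> h.py <<'E'
def wrist(label,dz):
    "top centre of label: depth cloud of mask in world"
    s=env.state();k=env.calibration('wrist');im,d=env.capture('wrist')
    f=240/np.tan(np.radians(k['fov_y']/2));v,u=np.mgrid[:480,:640]
    a=u-k['cx'];b=v-k['cy'];r=np.hypot(a,b)+1e-9;th=r/f
    P=np.stack([a/r*np.tan(th)*d,b/r*np.tan(th)*d,d],-1)
    H=k['hand_eye'];W=(P@H[:3,:3].T+H[:3,3])@s['orientation'].T+s['ee_pos']
    for r in env.trace('wrist',label)[:4]:
        m=r['mask']&(d>0)
        if m.sum()<20: continue
        Q=W[m];zt=np.percentile(Q[:,2],97);T=Q[Q[:,2]>zt-dz]
        lo,hi=np.percentile(T,[1,99],axis=0)
        c=cv2.minEnclosingCircle(T[:,:2].astype(np.float32))
        print(label,round(r['p'],2),np.round(r['xy']),'zt',zt.round(4),'mid',((lo+hi)/2)[:2].round(4),'ext',(hi-lo)[:2].round(4),'circ',np.round(c[0],4),round(c[1],4))
    return im,d,W
E
python3 -c "
from h import *
to([.558,-.186,.25])
im,d,W=wrist('large_bottle',.004)
cv2.imwrite('pics/w1.png',im[:,:,::-1])"
```

```text
t 3.0 pos [ 0.5569 -0.186   0.2499] open 0.0853 F [0.  0.1 0.2]
shift [ 0.      0.0011 -0.0001] turn [-0.      0.0001 -0.0018]
large_bottle 0.96 [322. 199.] zt 0.1267 mid [ 0.5619 -0.1843] ext [0.0271 0.0283] circ [ 0.5614 -0.1844] 0.0154
```

View pics/w1.png

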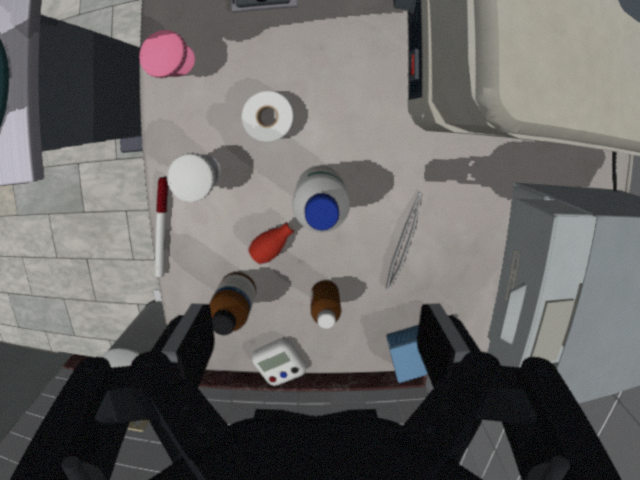

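Emit:
{"fn": "step_arm", "kwargs": {
  "gripper": [0, 0, 0, 0, 0, 0, 1, 1, 1, 1, 1, 1],
  "xyz": [
    [0.001, 0.004, 0.04],
    [0.001, 0.004, 0.08],
    [0.001, 0.004, 0.11],
    [0.001, 0.004, 0.14],
    [0.001, 0.004, 0.154],
    [0.001, 0.004, 0.154],
    [0.001, 0.004, 0.154],
    [0.001, 0.004, 0.154],
    [0.001, 0.004, 0.154],
    [0.001, 0.004, 0.154],
    [0.001, 0.004, 0.154],
    [0.001, 0.004, 0.154]
  ],
  "turn": [
    [0, 0, 0],
    [0, 0, 0],
    [0, 0, 0],
    [0, 0, 0],
    [0, 0, 0],
    [0, 0, 0],
    [0, 0, 0],
    [0, 0, 0],
    [0, 0, 0],
    [0, 0, 0],
    [0, 0, 0],
    [0, 0, 0]
  ]
}}

```text
time: 4.35
ee_pos: [0.5612, -0.1838, 0.0961]
orientation: [[0.0, 1.0, 0.001], [1.0, -0.0, -0.0], [-0.0, 0.001, -1.0]]
wrist_force: [-0.6, 0.6, 0.3]
opening: 0.0001
grasp_force: 0.0
```

```bash
python3 -c "
from h import *
to([.56,-.185,.25])
im,d,W=wrist('large_bottle',.004)
i2,_=env.capture('side')
o=np.hstack([im[100:480,120:520],i2[150:530,200:600][:380]][:1]+[cv2.resize(i2[180:370,280:480],(400,380))])
cv2.imwrite('pics/w2.png',o[:,:,::-1]);print(env.state()['opening'])"
```

```text
t 4.3 pos [ 0.5612 -0.1838  0.0961] open 0.0001 F [-0.6  0.6  0.3]
shift [-0.0012 -0.0011 -0.1539] turn [ 0.0003  0.     -0.    ]
large_bottle 0.63 [318. 252.] zt 0.1262 mid [ 0.5616 -0.1772] ext [0.0279 0.0151] circ [ 0.5618 -0.1833] 0.015
-0.00023058963638795146
```

View pics/w2.png

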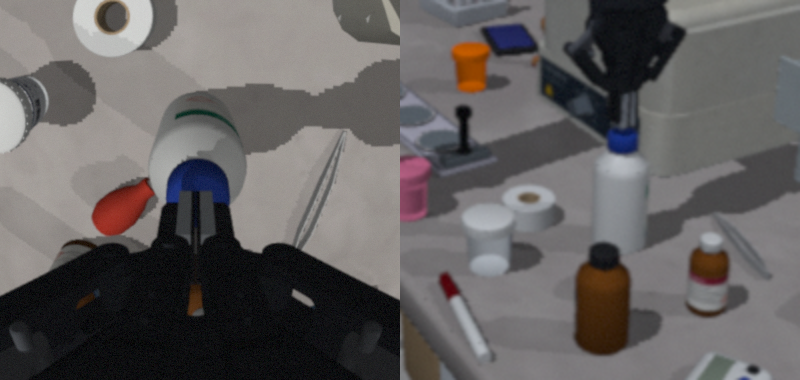

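```bash
python3 -c "
from h import *
for c in('side','scene'):
    im,d,W=cloud(c)
    m=(abs(W[...,0]-.56)<.06)&(abs(W[...,1]+.185)<.06)&(W[...,2]>.085)&(W[...,2]<.22)&(d>0)
    for z in np.arange(.09,.2,.006):
        q=m&(abs(W[...,2]-z)<.003)
        if q.sum()>2: print(c,z.round(3),q.sum(),W[q][:,:2].min(0).round(3),W[q][:,:2].max(0).round(3),np.median(im[q],0))
"
```

```text
side 0.09 84 [ 0.533 -0.213] [ 0.577 -0.171] [145. 148. 153.]
side 0.096 118 [ 0.534 -0.211] [ 0.585 -0.163] [162.5 166.5 171. ]
side 0.102 102 [ 0.539 -0.208] [ 0.58  -0.168] [165.5 169.  174. ]
side 0.108 42 [ 0.547 -0.202] [ 0.573 -0.177] [119.5 122.5 130. ]
side 0.114 44 [ 0.544 -0.199] [ 0.57  -0.177] [19.5 34.5 87.5]
side 0.12 43 [ 0.545 -0.202] [ 0.572 -0.177] [ 20.  39. 101.]
side 0.126 95 [ 0.545 -0.199] [ 0.575 -0.17 ] [22. 40. 98.]
side 0.132 5 [ 0.553 -0.189] [ 0.556 -0.178] [46. 52. 68.]
side 0.138 22 [ 0.55  -0.195] [ 0.571 -0.176] [61.5 65.5 72.5]
side 0.144 41 [ 0.546 -0.196] [ 0.572 -0.177] [51. 55. 60.]
side 0.15 44 [ 0.545 -0.196] [ 0.574 -0.176] [46.  48.5 54. ]
side 0.156 49 [ 0.545 -0.195] [ 0.574 -0.175] [51. 54. 56.]
side 0.162 45 [ 0.546 -0.196] [ 0.573 -0.175] [43. 47. 51.]
side 0.168 42 [ 0.544 -0.196] [ 0.572 -0.173] [50. 52. 55.]
side 0.174 34 [ 0.544 -0.197] [ 0.573 -0.182] [20.  22.5 25. ]
side 0.18 69 [ 0.53  -0.199] [ 0.592 -0.174] [19. 21. 24.]
side 0.186 125 [ 0.523 -0.198] [ 0.596 -0.173] [18. 20. 23.]
side 0.192 108 [ 0.519 -0.198] [ 0.603 -0.172]
[... 572 characters left out ...]
[57.  65.5 94.5]
scene 0.138 16 [ 0.547 -0.196] [ 0.567 -0.179] [62.  64.  80.5]
scene 0.144 33 [ 0.545 -0.196] [ 0.573 -0.178] [54. 54. 58.]
scene 0.15 29 [ 0.545 -0.196] [ 0.572 -0.18 ] [62. 62. 66.]
scene 0.156 22 [ 0.545 -0.196] [ 0.572 -0.187] [61.5 63.5 68. ]
scene 0.162 22 [ 0.546 -0.196] [ 0.573 -0.19 ] [71.  72.5 76. ]
scene 0.168 12 [ 0.546 -0.196] [ 0.565 -0.191] [76.  77.  81.5]
scene 0.174 19 [ 0.533 -0.198] [ 0.573 -0.191] [45. 46. 47.]
scene 0.18 59 [ 0.527 -0.198] [ 0.592 -0.174] [24. 26. 29.]
scene 0.186 88 [ 0.523 -0.198] [ 0.597 -0.172] [22. 24. 27.]
scene 0.192 44 [ 0.519 -0.197] [ 0.601 -0.171] [22.  23.5 26. ]
scene 0.198 77 [ 0.514 -0.202] [ 0.608 -0.172] [21. 22. 25.]
```

```bash
python3 -c "
from h import *
s=env.state();im,d,W=wrist('large_bottle',.004)
T=(W-s['ee_pos'])@s['orientation']
m=(abs(T[...,0])<.03)&(abs(T[...,1])<.03)&(T[...,2]<.02)&(T[...,2]>-.1)&(d>0)
for z in np.arange(-.08,.02,.006):
    q=m&(abs(T[...,2]-z)<.003)
    if q.sum()>5: print(z.round(3),q.sum(),T[q][:,:2].min(0).round(3),T[q][:,:2].max(0).round(3),np.median(im[q],0))
print(s['qpos'].round(1),s['opening'],s['grasp_force'],s['ee_pos'])
"
```

```text
large_bottle 0.75 [317. 254.] zt 0.1262 mid [ 0.5617 -0.1773] ext [0.0282 0.015 ] circ [ 0.5618 -0.1835] 0.015
-0.08 963 [-0.012 -0.03 ] [0.014 0.029] [15. 16. 17.]
-0.074 818 [-0.012 -0.016] [0.012 0.015] [20. 21. 22.]
-0.068 546 [ 0.006 -0.014] [0.012 0.013] [45. 46. 47.]
-0.062 572 [ 0.005 -0.014] [0.012 0.013] [21. 22. 23.]
-0.056 550 [ 0.006 -0.014] [0.012 0.013] [22. 23. 24.]
-0.05 453 [ 0.006 -0.014] [0.011 0.013] [21. 22. 24.]
-0.044 317 [ 0.006 -0.013] [0.012 0.013] [38. 44. 59.]
-0.038 21 [ 0.01  -0.007] [0.011 0.006] [31. 40. 70.]
-0.032 1009 [-0.002 -0.014] [0.014 0.015] [21. 34. 84.]
-0.026 502 [-0.004 -0.014] [0.015 0.015] [18. 28. 67.]
-0.02 304 [ 0.001 -0.014] [0.015 0.016] [15. 24. 57.]
-0.014 157 [ 0.002 -0.014] [0.015 0.015] [40. 45. 61.]
-0.008 964 [-0.008 -0.019] [0.018 0.02 ] [131. 134. 133.]
-0.002 2352 [-0.018 -0.025] [0.025 0.026] [137. 137. 136.]
0.004 769 [-0.018 -0.026] [0.026 0.027] [121. 121. 120.]
0.01 394 [-0.002 -0.027] [0.027 0.028] [97.  97.5 96. ]
0.016 220 [ 0.009 -0.025] [0.027 0.025] [88. 87. 87.]
[ -5.   34.4  26.8 115.  -25.4  36.3  38.5] -0.000204235575587903 0.0 [ 0.56096311 -0.18378465  0.09576658]
```

The fingertips really sit 40 mm behind the reported TCP. The scene, side and wrist depth all agree, and the shut fingers are just above the cap. I'll apply that offset from here on: open, go down and grip.

Emit:
{"fn": "step_arm", "kwargs": {
  "gripper": [0, 0, 0, 0, 0, 0, 0, 0],
  "xyz": [
    [0, 0, -0.02],
    [0, 0, -0.02],
    [0, 0, -0.02],
    [0, 0, -0.02],
    [0, 0, -0.02],
    [0, 0, -0.02],
    [0, 0, -0.02],
    [0, 0, -0.02]
  ],
  "turn": [
    [0, 0, 0],
    [0, 0, 0],
    [0, 0, 0],
    [0, 0, 0],
    [0, 0, 0],
    [0, 0, 0],
    [0, 0, 0],
    [0, 0, 0]
  ]
}}

```text
time: 5.5
ee_pos: [0.5609, -0.1838, 0.1156]
orientation: [[0.0, 1.0, -0.0], [1.0, -0.0, 0.0], [0.0, -0.0, -1.0]]
wrist_force: [-0.0, 1.3, -1.1]
opening: 0.0853
grasp_force: 0.0
```

Emit:
{"fn": "step_arm", "kwargs": {
  "gripper": [0, 0, 0, 0, 1, 1, 1, 1, 1, 1, 1, 1],
  "xyz": [
    [-0.001, 0, 0.03],
    [-0.001, 0, 0.05],
    [-0.001, 0, 0.061],
    [-0.001, 0, 0.061],
    [-0.001, 0, 0.061],
    [-0.001, 0, 0.061],
    [-0.001, 0, 0.061],
    [-0.001, 0, 0.061],
    [-0.001, 0, 0.061],
    [-0.001, 0, 0.061],
    [-0.001, 0, 0.061],
    [-0.001, 0, 0.061]
  ],
  "turn": [
    [0, 0, 0],
    [0, 0, 0],
    [0, 0, 0],
    [0, 0, 0],
    [0, 0, 0],
    [0, 0, 0],
    [0, 0, 0],
    [0, 0, 0],
    [0, 0, 0],
    [0, 0, 0],
    [0, 0, 0],
    [0, 0, 0]
  ]
}}

```text
time: 6.7
ee_pos: [0.562, -0.185, 0.0558]
orientation: [[0.0, 1.0, 0.002], [1.0, -0.0, -0.0], [-0.0, 0.002, -1.0]]
wrist_force: [-0.2, 0.3, 6.5]
opening: 0.0292
grasp_force: 58.9
```

Emit:
{"fn": "step_arm", "kwargs": {
  "gripper": [1, 1, 1, 1, 1, 1, 1, 1, 1, 1, 1, 1],
  "xyz": [
    [0, 0, -0.02],
    [0, 0, -0.05],
    [0, 0, -0.09],
    [0, 0, -0.12],
    [0.03, -0.007, -0.12],
    [0.07, -0.017, -0.12],
    [0.11, -0.026, -0.12],
    [0.15, -0.036, -0.12],
    [0.19, -0.045, -0.12],
    [0.22, -0.053, -0.12],
    [0.24, -0.06, -0.12],
    [0.25, -0.067, -0.12]
  ],
  "turn": [
    [0, 0, 0],
    [0, 0, 0],
    [0, 0, 0],
    [0, 0, 0],
    [0, 0, 0],
    [0, 0, 0],
    [0, 0, 0],
    [0, 0, 0],
    [0, 0, 0],
    [0, 0, 0],
    [0, 0, 0],
    [0, 0, 0]
  ]
}}

```text
time: 7.9
ee_pos: [0.4927, 0.0677, 0.1743]
orientation: [[-0.004, 1.0, -0.002], [1.0, 0.004, 0.0], [0.0, -0.002, -1.0]]
wrist_force: [0.2, -0.3, -1.6]
opening: 0.0294
grasp_force: 59.9
```

```bash
python3 -c "
from h import *
to([.494,.0987,.175])
im,d,W=wrist('bay_1',.02)
m=(W[...,2]>.005)&(W[...,2]<.02)&(abs(W[...,0]-.49)<.06)&(W[...,1]>.0)&(W[...,1]<.44)&(d>0)
print(cv2.minAreaRect(W[m][:,:2].astype(np.float32)),m.sum())
cv2.imwrite('pics/w3.png',im[:,:,::-1])
"
```

```text
t 7.9 pos [0.4927 0.0677 0.1743] open 0.0294 F [ 0.2 -0.3 -1.6]
shift [ 0.031   0.0014 -0.0007] turn [-0.001  -0.0003  0.0023]
bay_1 0.89 [313.  10.] zt 0.013 mid [0.4908 0.251 ] ext [0.0576 0.0247] circ [0.4907 0.2618] 0.031
bay_1 0.87 [320. 171.] zt 0.0128 mid [0.4957 0.1014] ext [0.0587 0.0582] circ [0.4961 0.1003] 0.0322
bay_1 0.7 [315.  81.] zt 0.0128 mid [0.4939 0.1849] ext [0.0597 0.059 ] circ [0.4937 0.1849] 0.0326
((0.49467432498931885, 0.14779694378376007), (0.07678824663162231, 0.236252561211586), 1.7314039468765259) 17146
```

View pics/w3.png

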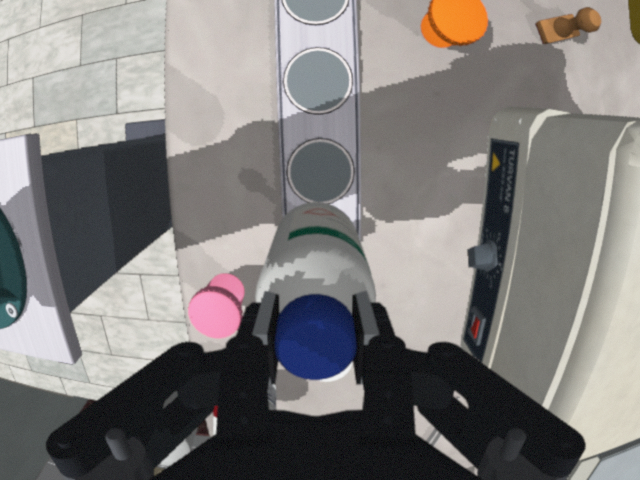

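Emit:
{"fn": "step_arm", "kwargs": {
  "gripper": [1, 1, 1, 1, 1, 1, 1, 1],
  "xyz": [
    [0.02, 0.002, 0],
    [0.032, 0.003, 0],
    [0.032, 0.003, 0.03],
    [0.032, 0.003, 0.06],
    [0.032, 0.003, 0.085],
    [0.032, 0.003, 0.1],
    [0.032, 0.003, 0.104],
    [0.032, 0.003, 0.104]
  ],
  "turn": [
    [0, 0, 0],
    [0, 0, 0],
    [0, 0, 0],
    [0, 0, 0],
    [0, 0, 0],
    [0, 0, 0],
    [0, 0, 0],
    [0, 0, 0]
  ]
}}

```text
time: 8.8
ee_pos: [0.4972, 0.0962, 0.0705]
orientation: [[0.001, 1.0, -0.001], [1.0, -0.001, -0.001], [-0.001, -0.001, -1.0]]
wrist_force: [0.3, -0.7, -1.7]
opening: 0.0291
grasp_force: 59.8
```

```bash
python3 -c "
from h import *
to([.496,.100,.066])
for c in('scene','side'):
    im,d,W=cloud(c)
    m=(abs(W[...,0]-.495)<.04)&(abs(W[...,1]-.1)<.04)&(W[...,2]>.014)&(W[...,2]<.06)&(d>0)
    Q=W[m];print(Q.min(0),Q.max(0))
"
```

```text
t 8.8 pos [0.4972 0.0962 0.0705] open 0.0291 F [ 0.3 -0.7 -1.7]
shift [ 0.0038 -0.0012  0.0045] turn [-0.0004  0.0005 -0.0008]
[0.46759609 0.06588589 0.01436325] [0.52010557 0.11047498 0.05979837]
[0.4663235  0.06739426 0.01403397] [0.5061912  0.10774842 0.05955615]
```

Emit:
{"fn": "step_arm", "kwargs": {
  "gripper": [1, 1, 1, 1],
  "xyz": [
    [0.004, -0.001, 0.002],
    [0.004, -0.001, 0.0045],
    [0.004, -0.001, 0.0055],
    [0.004, -0.001, 0.0055]
  ],
  "turn": [
    [0, 0, 0],
    [0, 0, 0],
    [0, 0, 0],
    [0, 0, 0]
  ]
}}

```text
time: 9.3
ee_pos: [0.4963, 0.1017, 0.0657]
orientation: [[-0.0, 1.0, 0.001], [1.0, 0.0, 0.001], [0.001, 0.001, -1.0]]
wrist_force: [0.6, 0.8, 1.9]
opening: 0.0294
grasp_force: 60.1
```

Emit:
{"fn": "step_arm", "kwargs": {
  "gripper": [0, 0, 0, 0, 0, 0, 0, 0, 0, 0, 0, 0],
  "xyz": [
    [0, 0, 0],
    [0, 0, 0],
    [0, 0, 0],
    [0, 0, 0],
    [0, 0, -0.03],
    [0, 0, -0.07],
    [0, 0, -0.11],
    [-0.05, 0, -0.13],
    [-0.1, -0.01, -0.13],
    [-0.15, -0.02, -0.13],
    [-0.2, -0.03, -0.13],
    [-0.25, -0.04, -0.13]
  ],
  "turn": [
    [0, 0, 0],
    [0, 0, 0],
    [0, 0, 0],
    [0, 0, 0],
    [0, 0, 0],
    [0, 0, 0],
    [0, 0, 0],
    [0, 0, 0],
    [0, 0, 0],
    [0, 0, 0],
    [0, 0, 0],
    [0, 0, 0]
  ]
}}

```text
time: 10.5
ee_pos: [0.4568, -0.1431, 0.1956]
orientation: [[-0.0, 1.0, 0.001], [1.0, 0.0, 0.0], [0.0, 0.001, -1.0]]
wrist_force: [0.1, -0.7, 0.3]
opening: 0.0852
grasp_force: 0.0
```

Emit:
{"fn": "step_arm", "kwargs": {
  "gripper": [0, 0, 0, 0, 0, 0],
  "xyz": [
    [-0.05, 0, 0],
    [-0.1, 0, 0],
    [-0.14, 0, 0],
    [-0.165, 0, 0],
    [-0.165, 0, 0],
    [-0.165, 0, 0]
  ],
  "turn": [
    [0, 0, 0],
    [0, 0, 0],
    [0, 0, 0],
    [0, 0, 0],
    [0, 0, 0],
    [0, 0, 0]
  ]
}}

```text
time: 11.1
ee_pos: [0.4569, -0.3065, 0.1951]
orientation: [[0.001, 1.0, -0.001], [1.0, -0.001, 0.001], [0.001, -0.001, -1.0]]
wrist_force: [-0.4, 0.3, -0.5]
opening: 0.0855
grasp_force: 0.0
```

```bash
python3 -c "
from h import *
to([.4565,-.3135,.195])
wrist('medium_bottle',.004)
im,d,W=cloud('scene')
for r in env.trace('scene','large_bottle')[:1]:
    Q=W[r['mask']&(d>0)];T=Q[Q[:,2]>.128];print(T.min(0),T.max(0),(T.min(0)+T.max(0))/2,len(T))
"
```

```text
t 11.1 pos [ 0.4569 -0.3065  0.1951] open 0.0855 F [-0.4  0.3 -0.5]
shift [-0.007  -0.0004  0.    ] turn [-0.0005 -0.0004 -0.0009]
medium_bottle 0.69 [315. 218.] zt 0.0966 mid [ 0.4556 -0.3129] ext [0.0242 0.024 ] circ [ 0.4557 -0.3132] 0.0133
[0.47940291 0.08556451 0.12813843] [0.50839954 0.11576625 0.13661044] [0.49390122 0.10066538 0.13237443] 115
```

Emit:
{"fn": "step_arm", "kwargs": {
  "gripper": [0, 0, 0, 0, 0, 0, 1, 1, 1, 1, 1, 1],
  "xyz": [
    [-0.0065, -0.001, 0.04],
    [-0.0065, -0.001, 0.08],
    [-0.0065, -0.001, 0.12],
    [-0.0065, -0.001, 0.15],
    [-0.0065, -0.001, 0.169],
    [-0.0065, -0.001, 0.169],
    [-0.0065, -0.001, 0.169],
    [-0.0065, -0.001, 0.169],
    [-0.0065, -0.001, 0.169],
    [-0.0065, -0.001, 0.169],
    [-0.0065, -0.001, 0.169],
    [-0.0065, -0.001, 0.169]
  ],
  "turn": [
    [0, 0, 0],
    [0, 0, 0],
    [0, 0, 0],
    [0, 0, 0],
    [0, 0, 0],
    [0, 0, 0],
    [0, 0, 0],
    [0, 0, 0],
    [0, 0, 0],
    [0, 0, 0],
    [0, 0, 0],
    [0, 0, 0]
  ]
}}

```text
time: 12.5
ee_pos: [0.4569, -0.3137, 0.0301]
orientation: [[0.001, 1.0, 0.003], [1.0, -0.001, 0.0], [0.0, 0.003, -1.0]]
wrist_force: [-4.0, 3.1, 23.5]
opening: 0.0254
grasp_force: 68.2
```

Emit:
{"fn": "step_arm", "kwargs": {
  "gripper": [1, 1, 1, 1, 1, 1, 1, 1, 1, 1, 1, 1],
  "xyz": [
    [0, 0, -0.02],
    [0, 0, -0.05],
    [0, 0, -0.09],
    [0, 0, -0.13],
    [0, 0, -0.16],
    [0.02, 0.002, -0.18],
    [0.06, 0.005, -0.18],
    [0.1, 0.008, -0.18],
    [0.14, 0.011, -0.18],
    [0.18, 0.015, -0.18],
    [0.22, 0.018, -0.18],
    [0.26, 0.02, -0.18]
  ],
  "turn": [
    [0, 0, 0],
    [0, 0, 0],
    [0, 0, 0],
    [0, 0, 0],
    [0, 0, 0],
    [0, 0, 0],
    [0, 0, 0],
    [0, 0, 0],
    [0, 0, 0],
    [0, 0, 0],
    [0, 0, 0],
    [0, 0, 0]
  ]
}}

```text
time: 13.7
ee_pos: [0.4764, -0.0512, 0.2071]
orientation: [[0.0, 1.0, 0.002], [1.0, -0.0, 0.001], [0.001, 0.002, -1.0]]
wrist_force: [0.8, 0.3, -0.9]
opening: 0.0253
grasp_force: 64.0
```

Emit:
{"fn": "step_arm", "kwargs": {
  "gripper": [1, 1, 1, 1, 1, 1, 1, 1, 1],
  "xyz": [
    [0.04, 0.003, 0],
    [0.08, 0.006, 0],
    [0.12, 0.01, 0],
    [0.16, 0.012, 0],
    [0.2, 0.015, 0],
    [0.23, 0.017, 0],
    [0.239, 0.017, 0],
    [0.239, 0.017, 0],
    [0.239, 0.017, 0]
  ],
  "turn": [
    [0, 0, 0],
    [0, 0, 0],
    [0, 0, 0],
    [0, 0, 0],
    [0, 0, 0],
    [0, 0, 0],
    [0, 0, 0],
    [0, 0, 0],
    [0, 0, 0]
  ]
}}

```text
time: 14.6
ee_pos: [0.4932, 0.1842, 0.2066]
orientation: [[0.002, 1.0, -0.0], [1.0, -0.002, -0.001], [-0.001, -0.0, -1.0]]
wrist_force: [0.7, -1.1, -1.7]
opening: 0.0254
grasp_force: 64.0
```

```bash
python3 -c "
from h import *
to([.4938,.185,.04])
im,d,W=wrist('bay_1',.02)
wrist('medium_bottle',.004)
im,d,W=cloud('side')
for r in env.trace('side','medium_bottle')[:1]:
    Q=W[r['mask']&(d>0)];print(r['p'],Q.min(0),Q.max(0))
"
```

```text
t 14.6 pos [0.4932 0.1842 0.2066] open 0.0254 F [ 0.7 -1.1 -1.7]
shift [0.0009 0.0006 0.1666] turn [-0.      0.0005 -0.0011]
bay_1 0.97 [315. 112.] zt 0.0128 mid [0.4914 0.2701] ext [0.0598 0.0597] circ [0.4911 0.2701] 0.0329
bay_1 0.67 [317. 194.] zt 0.0129 mid [0.4936 0.189 ] ext [0.059  0.0515] circ [0.4937 0.1856] 0.0323
bay_1 0.55 [314.  33.] zt 0.013 mid [0.4878 0.3551] ext [0.0594 0.0588] circ [0.4879 0.3548] 0.0327
0.56 [0.46608905 0.15552196 0.07520588] [0.69125874 0.57470697 0.27460269]
```

Emit:
{"fn": "step_arm", "kwargs": {
  "gripper": [1, 1, 1, 1, 1, 1, 1, 1, 1],
  "xyz": [
    [0.001, 0.0005, 0.03],
    [0.001, 0.0005, 0.07],
    [0.001, 0.0005, 0.11],
    [0.001, 0.0005, 0.14],
    [0.001, 0.0005, 0.156],
    [0.001, 0.0005, 0.162],
    [0.001, 0.0005, 0.164],
    [0.001, 0.0005, 0.166],
    [0.001, 0.0005, 0.166]
  ],
  "turn": [
    [0, 0, 0],
    [0, 0, 0],
    [0, 0, 0],
    [0, 0, 0],
    [0, 0, 0],
    [0, 0, 0],
    [0, 0, 0],
    [0, 0, 0],
    [0, 0, 0]
  ]
}}

```text
time: 15.8
ee_pos: [0.4948, 0.1873, 0.0411]
orientation: [[0.0, 1.0, 0.002], [1.0, -0.0, 0.001], [0.001, 0.002, -1.0]]
wrist_force: [0.4, 0.3, -1.4]
opening: 0.0252
grasp_force: 64.0
```

Emit:
{"fn": "step_arm", "kwargs": {
  "gripper": [1, 1, 1, 1],
  "xyz": [
    [-0.002, -0.001, 0.0005],
    [-0.002, -0.001, 0.001],
    [-0.002, -0.001, 0.0015],
    [-0.002, -0.001, 0.0015]
  ],
  "turn": [
    [0, 0, 0],
    [0, 0, 0],
    [0, 0, 0],
    [0, 0, 0]
  ]
}}

```text
time: 16.2
ee_pos: [0.4933, 0.1852, 0.0402]
orientation: [[0.0, 1.0, 0.001], [1.0, -0.0, 0.001], [0.001, 0.001, -1.0]]
wrist_force: [-1.4, -0.2, 8.9]
opening: 0.0251
grasp_force: 66.3
```

Emit:
{"fn": "step_arm", "kwargs": {
  "gripper": [0, 0, 0, 0, 0, 0, 0, 0, 0, 0, 0, 0],
  "xyz": [
    [0, 0, 0],
    [0, 0, 0],
    [0, 0, 0],
    [0, 0, 0],
    [0, 0, -0.03],
    [0, 0, -0.07],
    [0, 0, -0.12],
    [-0.05, 0.005, -0.155],
    [-0.1, 0.01, -0.155],
    [-0.15, 0.02, -0.155],
    [-0.2, 0.03, -0.155],
    [-0.25, 0.04, -0.155]
  ],
  "turn": [
    [0, 0, 0],
    [0, 0, 0],
    [0, 0, 0],
    [0, 0, 0],
    [0, 0, 0],
    [0, 0, 0],
    [0, 0, 0],
    [0, 0, 0],
    [0, 0, 0],
    [0, 0, 0],
    [0, 0, 0],
    [0, 0, 0]
  ]
}}

```text
time: 17.4
ee_pos: [0.5305, -0.0541, 0.194]
orientation: [[-0.001, 1.0, 0.0], [1.0, 0.001, 0.0], [0.0, 0.0, -1.0]]
wrist_force: [1.1, 0.5, 0.4]
opening: 0.0855
grasp_force: 0.0
```

Emit:
{"fn": "step_arm", "kwargs": {
  "gripper": [0, 0, 0, 0, 0, 0, 0, 0],
  "xyz": [
    [-0.05, 0.007, 0],
    [-0.1, 0.014, 0],
    [-0.15, 0.021, 0],
    [-0.2, 0.028, 0],
    [-0.24, 0.035, 0],
    [-0.25, 0.035, 0],
    [-0.25, 0.035, 0],
    [-0.25, 0.035, 0]
  ],
  "turn": [
    [0, 0, 0],
    [0, 0, 0],
    [0, 0, 0],
    [0, 0, 0],
    [0, 0, 0],
    [0, 0, 0],
    [0, 0, 0],
    [0, 0, 0]
  ]
}}

```text
time: 18.2
ee_pos: [0.5652, -0.3006, 0.1932]
orientation: [[-0.001, 1.0, -0.001], [1.0, 0.001, 0.002], [0.002, -0.001, -1.0]]
wrist_force: [-0.7, 0.6, -0.6]
opening: 0.0856
grasp_force: 0.0
```

```bash
python3 -c "
from h import *
to([.568,-.317,.195])
wrist('small_bottle',.004)
im,d,W=cloud('scene')
for r in env.trace('scene','medium_bottle')[:1]:
    Q=W[r['mask']&(d>0)];z=np.percentile(Q[:,2],97);T=Q[Q[:,2]>z-.006];print(z,(T.min(0)+T.max(0))/2,len(T))
"
```

```text
t 18.2 pos [ 0.5652 -0.3006  0.1932] open 0.0856 F [-0.7  0.6 -0.6]
shift [-0.0164  0.0028 -0.0019] turn [-0.0007 -0.0013  0.0006]
small_bottle 0.69 [318. 228.] zt 0.0766 mid [ 0.5675 -0.3176] ext [0.0185 0.0184] circ [ 0.5676 -0.3181] 0.0098
small_bottle 0.18 [163.  66.] zt 0.0609 mid [ 0.4253 -0.1613] ext [0.0477 0.0479] circ [ 0.425  -0.1612] 0.0262
0.10385251212208807 [0.48928265 0.18085588 0.10258852] 70
```

Emit:
{"fn": "step_arm", "kwargs": {
  "gripper": [0, 0, 0, 0, 0, 0, 1, 1, 1, 1, 1, 1],
  "xyz": [
    [-0.017, 0.0025, 0.04],
    [-0.017, 0.0025, 0.08],
    [-0.017, 0.0025, 0.12],
    [-0.017, 0.0025, 0.16],
    [-0.017, 0.0025, 0.181],
    [-0.017, 0.0025, 0.181],
    [-0.017, 0.0025, 0.181],
    [-0.017, 0.0025, 0.181],
    [-0.017, 0.0025, 0.181],
    [-0.017, 0.0025, 0.181],
    [-0.017, 0.0025, 0.181],
    [-0.017, 0.0025, 0.181]
  ],
  "turn": [
    [0, 0, 0],
    [0, 0, 0],
    [0, 0, 0],
    [0, 0, 0],
    [0, 0, 0],
    [0, 0, 0],
    [0, 0, 0],
    [0, 0, 0],
    [0, 0, 0],
    [0, 0, 0],
    [0, 0, 0],
    [0, 0, 0]
  ]
}}

```text
time: 19.6
ee_pos: [0.5698, -0.3211, 0.0157]
orientation: [[0.0, 1.0, 0.004], [1.0, -0.0, -0.002], [-0.002, 0.004, -1.0]]
wrist_force: [-0.3, -0.3, 8.7]
opening: 0.026
grasp_force: 59.7
```

Emit:
{"fn": "step_arm", "kwargs": {
  "gripper": [0, 0, 0, 0, 0, 1, 1, 1, 1, 1, 1, 1],
  "xyz": [
    [0, 0, 0],
    [0, 0, 0],
    [0.003, -0.002, -0.01],
    [0.003, -0.002, -0.01],
    [0.003, -0.002, -0.01],
    [0.003, -0.002, -0.01],
    [0.003, -0.002, -0.01],
    [0.003, -0.002, -0.01],
    [0.003, -0.002, -0.01],
    [0.003, -0.002, -0.01],
    [0.003, -0.002, -0.01],
    [0.003, -0.002, -0.01]
  ],
  "turn": [
    [0, 0, 0],
    [0, 0, 0],
    [0, 0, 0],
    [0, 0, 0],
    [0, 0, 0],
    [0, 0, 0],
    [0, 0, 0],
    [0, 0, 0],
    [0, 0, 0],
    [0, 0, 0],
    [0, 0, 0],
    [0, 0, 0]
  ]
}}

```text
time: 20.8
ee_pos: [0.566, -0.3165, 0.0228]
orientation: [[-0.0, 1.0, 0.0], [1.0, 0.0, -0.0], [-0.0, 0.0, -1.0]]
wrist_force: [0.1, 0.2, 0.2]
opening: 0.0178
grasp_force: 58.5
```

Emit:
{"fn": "step_arm", "kwargs": {
  "gripper": [1, 1, 1, 1, 1, 1, 1, 1, 1, 1, 1, 1],
  "xyz": [
    [0, 0, -0.02],
    [0, 0, -0.05],
    [0, 0, -0.09],
    [0, 0, -0.13],
    [0, 0, -0.16],
    [0.02, -0.002, -0.18],
    [0.06, -0.007, -0.18],
    [0.1, -0.012, -0.18],
    [0.14, -0.018, -0.18],
    [0.18, -0.023, -0.18],
    [0.22, -0.028, -0.18],
    [0.26, -0.033, -0.18]
  ],
  "turn": [
    [0, 0, 0],
    [0, 0, 0],
    [0, 0, 0],
    [0, 0, 0],
    [0, 0, 0],
    [0, 0, 0],
    [0, 0, 0],
    [0, 0, 0],
    [0, 0, 0],
    [0, 0, 0],
    [0, 0, 0],
    [0, 0, 0]
  ]
}}

```text
time: 22.0
ee_pos: [0.5322, -0.0549, 0.2028]
orientation: [[0.0, 1.0, -0.0], [1.0, -0.0, 0.0], [0.0, -0.0, -1.0]]
wrist_force: [0.6, 0.3, -0.9]
opening: 0.0173
grasp_force: 58.7
```

Emit:
{"fn": "step_arm", "kwargs": {
  "gripper": [1, 1, 1, 1, 1, 1, 1, 1, 1, 1, 1],
  "xyz": [
    [0.04, -0.005, 0],
    [0.08, -0.01, 0],
    [0.12, -0.015, 0],
    [0.16, -0.02, 0],
    [0.2, -0.025, 0],
    [0.24, -0.03, 0],
    [0.28, -0.035, 0],
    [0.31, -0.04, 0],
    [0.325, -0.042, 0],
    [0.325, -0.042, 0],
    [0.325, -0.042, 0]
  ],
  "turn": [
    [0, 0, 0],
    [0, 0, 0],
    [0, 0, 0],
    [0, 0, 0],
    [0, 0, 0],
    [0, 0, 0],
    [0, 0, 0],
    [0, 0, 0],
    [0, 0, 0],
    [0, 0, 0],
    [0, 0, 0]
  ]
}}

```text
time: 23.1
ee_pos: [0.4912, 0.2665, 0.2028]
orientation: [[0.002, 1.0, -0.0], [1.0, -0.002, -0.001], [-0.001, -0.0, -1.0]]
wrist_force: [0.3, -1.3, -2.0]
opening: 0.0174
grasp_force: 58.7
```

```bash
python3 -c "
from h import *
to([.4911,.2701,.0328])
im,d,W=wrist('bay_1',.02)
"
```

```text
t 23.1 pos [0.4912 0.2665 0.2028] open 0.0174 F [ 0.3 -1.3 -2. ]
shift [ 3.9e-03 -1.0e-04  1.7e-01] turn [-0.      0.0009 -0.0011]
bay_1 0.95 [314. 196.] zt 0.0128 mid [0.4909 0.2702] ext [0.0596 0.0587] circ [0.4905 0.2697] 0.0323
bay_1 0.86 [315. 113.] zt 0.0127 mid [0.4884 0.3548] ext [0.0589 0.0584] circ [0.4883 0.3548] 0.0319
```

Emit:
{"fn": "step_arm", "kwargs": {
  "gripper": [1, 1, 1, 1, 1, 1, 1, 1, 1],
  "xyz": [
    [0.003, 0, 0.03],
    [0.003, 0, 0.07],
    [0.003, 0, 0.11],
    [0.003, 0, 0.145],
    [0.003, 0, 0.16],
    [0.003, 0, 0.165],
    [0.003, 0, 0.167],
    [0.003, 0, 0.1685],
    [0.003, 0, 0.1685]
  ],
  "turn": [
    [0, 0, 0],
    [0, 0, 0],
    [0, 0, 0],
    [0, 0, 0],
    [0, 0, 0],
    [0, 0, 0],
    [0, 0, 0],
    [0, 0, 0],
    [0, 0, 0]
  ]
}}

```text
time: 24.1
ee_pos: [0.492, 0.272, 0.0356]
orientation: [[0.0, 1.0, 0.002], [1.0, -0.0, 0.001], [0.001, 0.002, -1.0]]
wrist_force: [1.0, 0.4, -1.0]
opening: 0.0175
grasp_force: 58.6
```

Emit:
{"fn": "step_arm", "kwargs": {
  "gripper": [1, 1, 1, 1],
  "xyz": [
    [-0.001, -0.001, 0.001],
    [-0.001, -0.001, 0.002],
    [-0.001, -0.001, 0.003],
    [-0.001, -0.001, 0.003]
  ],
  "turn": [
    [0, 0, 0],
    [0, 0, 0],
    [0, 0, 0],
    [0, 0, 0]
  ]
}}

```text
time: 24.5
ee_pos: [0.4907, 0.2709, 0.0326]
orientation: [[0.0, 1.0, 0.001], [1.0, -0.0, 0.001], [0.001, 0.001, -1.0]]
wrist_force: [-1.4, 0.2, 7.9]
opening: 0.0176
grasp_force: 59.6
```

Emit:
{"fn": "step_arm", "kwargs": {
  "gripper": [0, 0, 0, 0, 0, 0, 0, 0, 0, 0, 0, 0],
  "xyz": [
    [0, 0, 0],
    [0, 0, 0],
    [0, 0, 0],
    [0, 0, 0],
    [0, 0, -0.03],
    [0, 0, -0.07],
    [0, 0, -0.12],
    [-0.04, 0, -0.165],
    [-0.08, -0.005, -0.165],
    [-0.13, -0.015, -0.165],
    [-0.18, -0.025, -0.165],
    [-0.23, -0.035, -0.165]
  ],
  "turn": [
    [0, 0, 0],
    [0, 0, 0],
    [0, 0, 0],
    [0, 0, 0],
    [0, 0, 0],
    [0, 0, 0],
    [0, 0, 0],
    [0, 0, 0],
    [0, 0, 0],
    [0, 0, 0],
    [0, 0, 0],
    [0, 0, 0]
  ]
}}

```text
time: 25.7
ee_pos: [0.4549, 0.0418, 0.1965]
orientation: [[-0.001, 1.0, 0.001], [1.0, 0.001, 0.0], [0.0, 0.001, -1.0]]
wrist_force: [1.5, -0.1, -0.2]
opening: 0.0853
grasp_force: 0.0
```

Emit:
{"fn": "step_arm", "kwargs": {
  "gripper": [0, 0, 0, 0, 0, 0, 0],
  "xyz": [
    [-0.05, -0.008, 0],
    [-0.1, -0.016, 0],
    [-0.15, -0.024, 0],
    [-0.19, -0.03, 0],
    [-0.195, -0.03, 0],
    [-0.195, -0.03, 0],
    [-0.195, -0.03, 0]
  ],
  "turn": [
    [0, 0, 0],
    [0, 0, 0],
    [0, 0, 0],
    [0, 0, 0],
    [0, 0, 0],
    [0, 0, 0],
    [0, 0, 0]
  ]
}}

```text
time: 26.4
ee_pos: [0.4256, -0.1503, 0.196]
orientation: [[-0.001, 1.0, -0.001], [1.0, 0.001, 0.001], [0.001, -0.001, -1.0]]
wrist_force: [0.7, 0.0, -0.2]
opening: 0.0852
grasp_force: 0.0
```

```bash
python3 -c "
from h import *
to([.4252,-.1612,-.012])
im,d,W=wrist('specimen_cup',.006)
cv2.imwrite('pics/w4.png',im[:,:,::-1])
"
```

```text
t 26.4 pos [ 0.4256 -0.1503  0.196 ] open 0.0852 F [ 0.7  0.  -0.2]
shift [-0.0111 -0.0003  0.208 ] turn [-0.0004 -0.0005  0.0009]
specimen_cup 0.85 [313. 223.] zt 0.0607 mid [ 0.4245 -0.1604] ext [0.048  0.0487] circ [ 0.4242 -0.1607] 0.0265
specimen_cup 0.62 [283.  68.] zt 0.0609 mid [ 0.3973 -0.0262] ext [0.0481 0.0481] circ [ 0.397  -0.0261] 0.0265
```

View pics/w4.png

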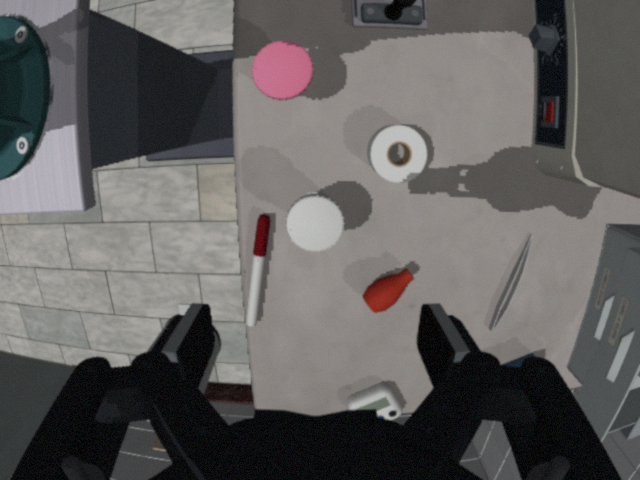

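The white-lidded cup is at (315,222). The tape at (400,152) and the pen at (258,270) are clear of the left and right finger paths.

Emit:
{"fn": "step_arm", "kwargs": {
  "gripper": [0, 0, 0, 0, 0, 0, 0, 1, 1, 1, 1, 1],
  "xyz": [
    [-0.0105, -0.001, 0.04],
    [-0.0105, -0.001, 0.09],
    [-0.0105, -0.001, 0.14],
    [-0.0105, -0.001, 0.175],
    [-0.0105, -0.001, 0.195],
    [-0.0105, -0.001, 0.205],
    [-0.0105, -0.001, 0.205],
    [-0.0105, -0.001, 0.205],
    [-0.0105, -0.001, 0.205],
    [-0.0105, -0.001, 0.205],
    [-0.0105, -0.001, 0.205],
    [-0.0105, -0.001, 0.205]
  ],
  "turn": [
    [0, 0, 0],
    [0, 0, 0],
    [0, 0, 0],
    [0, 0, 0],
    [0, 0, 0],
    [0, 0, 0],
    [0, 0, 0],
    [0, 0, 0],
    [0, 0, 0],
    [0, 0, 0],
    [0, 0, 0],
    [0, 0, 0]
  ]
}}

```text
time: 27.7
ee_pos: [0.4254, -0.1618, -0.0075]
orientation: [[-0.001, 1.0, 0.002], [1.0, 0.001, 0.0], [0.0, 0.002, -1.0]]
wrist_force: [-0.4, 1.1, 6.3]
opening: 0.0497
grasp_force: 61.5
```

Emit:
{"fn": "step_arm", "kwargs": {
  "gripper": [1, 1, 1, 1, 1, 1, 1, 1, 1, 1, 1, 1],
  "xyz": [
    [0, 0, -0.02],
    [0, 0, -0.05],
    [0, 0, -0.09],
    [0, 0, -0.13],
    [0, 0, -0.17],
    [0.02, 0.002, -0.19],
    [0.06, 0.007, -0.19],
    [0.1, 0.012, -0.19],
    [0.14, 0.017, -0.19],
    [0.18, 0.022, -0.19],
    [0.22, 0.027, -0.19],
    [0.26, 0.032, -0.19]
  ],
  "turn": [
    [0, 0, 0],
    [0, 0, 0],
    [0, 0, 0],
    [0, 0, 0],
    [0, 0, 0],
    [0, 0, 0],
    [0, 0, 0],
    [0, 0, 0],
    [0, 0, 0],
    [0, 0, 0],
    [0, 0, 0],
    [0, 0, 0]
  ]
}}

```text
time: 28.9
ee_pos: [0.4562, 0.0999, 0.1819]
orientation: [[-0.0, 1.0, 0.001], [1.0, 0.0, 0.001], [0.001, 0.001, -1.0]]
wrist_force: [0.6, -0.8, -1.5]
opening: 0.0497
grasp_force: 62.2
```

Emit:
{"fn": "step_arm", "kwargs": {
  "gripper": [1, 1, 1, 1, 1, 1, 1, 1, 1, 1],
  "xyz": [
    [0.04, 0.005, 0],
    [0.08, 0.01, 0],
    [0.12, 0.015, 0],
    [0.16, 0.02, 0],
    [0.2, 0.025, 0],
    [0.235, 0.03, 0],
    [0.253, 0.031, 0],
    [0.253, 0.031, 0],
    [0.253, 0.031, 0],
    [0.253, 0.031, 0]
  ],
  "turn": [
    [0, 0, 0],
    [0, 0, 0],
    [0, 0, 0],
    [0, 0, 0],
    [0, 0, 0],
    [0, 0, 0],
    [0, 0, 0],
    [0, 0, 0],
    [0, 0, 0],
    [0, 0, 0]
  ]
}}

```text
time: 29.9
ee_pos: [0.4875, 0.348, 0.1815]
orientation: [[0.003, 1.0, -0.001], [1.0, -0.003, -0.001], [-0.001, -0.001, -1.0]]
wrist_force: [0.3, -0.1, -0.3]
opening: 0.0492
grasp_force: 62.2
```

```bash
python3 -c "
from h import *
to([.4882,.354,.0025])
im,d,W=wrist('bay_1',.02)
wrist('specimen_cup',.004)
"
```

```text
t 29.9 pos [0.4875 0.348  0.1815] open 0.0492 F [ 0.3 -0.1 -0.3]
shift [0.0062 0.0008 0.179 ] turn [-0.0004  0.0008 -0.0022]
specimen_cup 0.88 [432. 310.] zt 0.0604 mid [0.6094 0.2456] ext [0.0472 0.0476] circ [0.6105 0.2449] 0.0264
specimen_cup 0.73 [315. 328.] zt 0.2494 mid [0.4873 0.3508] ext [0.0464 0.0469] circ [0.4872 0.35  ] 0.0262
```

Emit:
{"fn": "step_arm", "kwargs": {
  "gripper": [1, 1, 1, 1, 1, 1, 1, 1, 1],
  "xyz": [
    [0.004, 0.0005, 0.04],
    [0.004, 0.0005, 0.08],
    [0.004, 0.0005, 0.12],
    [0.004, 0.0005, 0.155],
    [0.004, 0.0005, 0.168],
    [0.004, 0.0005, 0.173],
    [0.004, 0.0005, 0.175],
    [0.004, 0.0005, 0.176],
    [0.004, 0.0005, 0.176]
  ],
  "turn": [
    [0, 0, 0],
    [0, 0, 0],
    [0, 0, 0],
    [0, 0, 0],
    [0, 0, 0],
    [0, 0, 0],
    [0, 0, 0],
    [0, 0, 0],
    [0, 0, 0]
  ]
}}

```text
time: 31.0
ee_pos: [0.4891, 0.3556, 0.0067]
orientation: [[0.0, 1.0, 0.002], [1.0, -0.0, 0.002], [0.002, 0.002, -1.0]]
wrist_force: [-0.4, -0.1, -0.0]
opening: 0.0494
grasp_force: 62.2
```

Emit:
{"fn": "step_arm", "kwargs": {
  "gripper": [1, 1, 1, 1, 1],
  "xyz": [
    [-0.002, -0.001, 0.0015],
    [-0.002, -0.001, 0.003],
    [-0.002, -0.001, 0.004],
    [-0.002, -0.001, 0.0045],
    [-0.002, -0.001, 0.0045]
  ],
  "turn": [
    [0, 0, 0],
    [0, 0, 0],
    [0, 0, 0],
    [0, 0, 0],
    [0, 0, 0]
  ]
}}

```text
time: 31.5
ee_pos: [0.4871, 0.353, 0.0025]
orientation: [[0.0, 1.0, -0.0], [1.0, -0.0, 0.001], [0.001, -0.0, -1.0]]
wrist_force: [-3.4, -1.2, 10.8]
opening: 0.0496
grasp_force: 63.5
```

Emit:
{"fn": "step_arm", "kwargs": {
  "gripper": [0, 0, 0, 0, 0, 0, 0, 0, 0, 0, 0, 0],
  "xyz": [
    [0, 0, 0],
    [0, 0, 0],
    [0, 0, 0],
    [0, 0, 0],
    [0, 0, -0.03],
    [0, 0, -0.07],
    [0, 0, -0.12],
    [0, 0, -0.17],
    [0, 0, -0.21],
    [-0.05, 0, -0.25],
    [-0.1, 0, -0.25],
    [-0.13, 0, -0.25]
  ],
  "turn": [
    [0, 0, 0],
    [0, 0, 0],
    [0, 0, 0],
    [0, 0, 0],
    [0, 0, 0],
    [0, 0, 0],
    [0, 0, 0],
    [0, 0, 0],
    [0, 0, 0],
    [0, 0, 0],
    [0, 0, 0],
    [0, 0, 0]
  ]
}}

```text
time: 32.7
ee_pos: [0.488, 0.221, 0.2525]
orientation: [[0.0, 1.0, 0.003], [1.0, -0.0, 0.001], [0.001, 0.003, -1.0]]
wrist_force: [-0.3, -1.0, -1.2]
opening: 0.0854
grasp_force: 0.0
```

Emit:
{"fn": "step_arm", "kwargs": {
  "gripper": [0, 0, 0],
  "xyz": [
    [-0.02, 0, 0],
    [-0.02, 0, 0],
    [-0.02, 0, 0]
  ],
  "turn": [
    [0, 0, 0],
    [0, 0, 0],
    [0, 0, 0]
  ]
}}

```text
time: 33.0
ee_pos: [0.487, 0.2042, 0.2505]
orientation: [[-0.001, 1.0, -0.0], [1.0, 0.001, 0.001], [0.001, -0.0, -1.0]]
wrist_force: [0.1, 0.9, 0.8]
opening: 0.0854
grasp_force: 0.0
```

```bash
python3 -c "
from h import *
to([.4882,.354,.0025])
for n in('specimen_cup','small_bottle','medium_bottle','large_bottle'): im,d,W=wrist(n,.004)
i2,_=env.capture('side')
o=np.hstack([cv2.resize(im,(400,300)),cv2.resize(i2[140:290,180:380],(400,300))])
cv2.imwrite('pics/end.png',o[:,:,::-1])
"
```

```text
t 33.0 pos [0.487  0.2042 0.2505] open 0.0854 F [0.1 0.9 0.8]
shift [0.1495 0.0014 0.2482] turn [-0.0002 -0.0005  0.0004]
specimen_cup 0.88 [317.  51.] zt 0.071 mid [0.4866 0.353 ] ext [0.0466 0.0483] circ [0.4873 0.3528] 0.0262
specimen_cup 0.76 [245. 369.] zt 0.0606 mid [ 0.3967 -0.0244] ext [0.0478 0.0483] circ [ 0.3967 -0.0249] 0.0265
specimen_cup 0.56 [428. 162.] zt 0.0608 mid [0.6097 0.2447] ext [0.0471 0.0472] circ [0.6101 0.2448] 0.0261
small_bottle 0.75 [323. 139.] zt 0.0869 mid [0.4913 0.2685] ext [0.0184 0.0177] circ [0.4916 0.2685] 0.0101
medium_bottle 0.93 [320. 216.] zt 0.1067 mid [0.4919 0.186 ] ext [0.0246 0.0244] circ [0.4923 0.1854] 0.0135
large_bottle 0.61 [324. 296.] zt 0.1364 mid [0.4954 0.1031] ext [0.0279 0.0272] circ [0.4955 0.1031] 0.0151
```

View pics/end.png

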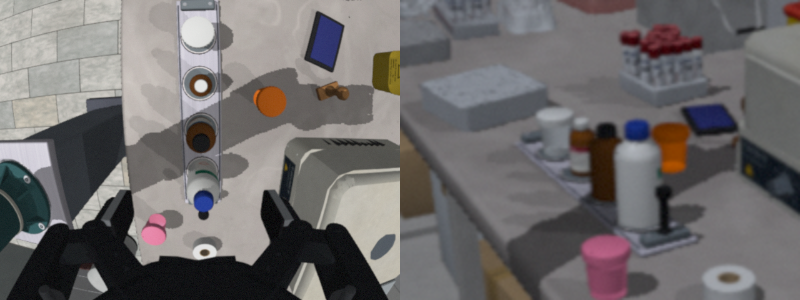

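All four stand upright on the pads in the right order from the post. Each is within about 3 mm of its pad's centre, so I'm handing in.

```bash
python3 -c "
from rig import env
print(env.finish_job())"
```

```text
the job is handed in; nothing more can be done
None
```

The large, medium and small bottles and the specimen cup stand upright on the rail in that order from the post, each within about 3 mm of its pad's centre by the last camera measurement; I handed the job in at about 33 s, and no verdict came back.

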